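Hold the lemon bin's lid half open

ROBOT

A 7-joint arm with a two-finger parallel gripper is mounted at the origin on a cart in front of the work surface, level with it; the furniture and walls round the work are solid. World frame = base frame: x ahead of the robot, y to its left, z up, the work surface at z = 0. Lengths are in m, angles in rad, forces in N, time in s.
With the tool pointing down it reaches from about 0.4 to 0.85 m from the base axis. Payload 10.4 kg.
Tool frame: the origin (TCP) lies midway between the tips of the shut fingers; the grasp point (between the pads) lies 19 mm behind it; z points along the fingers, y is the direction in which the jaws open and shut (so a half turn about z gives the same grasp; the last joint's range is limited). The gripper opens to 85 mm and grips with 20 to 120 N. Pads are 22 mm wide; open, the fingers measure 114 mm over their backs; the gripper's body (76 mm by 85 mm) begins 54 mm behind the grasp point. The pads swing forward as they close: fully open they stand 13 mm farther back than shut.
Start: joints at [1.231, 0.332, -0.065, 1.46, 0.022, 1.35, -0.088], TCP at [0.195, -0.594, 0.231] pointing down, gripper open.
Joint ranges: [-2.6, 2.6], [-0.5, 2.12], [-1.47, 1.34], [0.16, 2.42], [-1.27, 4.41], [0.06, 2.06], [-2.6, 2.6]. Speed limits (rad/s): [2.22, 2.22, 2.79, 2.79, 3.14, 3.14, 3.14].

INTERFACE

Orientations are given as a unit quaternion [x, y, z, w].
In Python, from workcell import manip, camera, camera_info, workorder, nets gives the robot as it stands.
- The arm moves only by the tool apply_moves, never from a script. Its argument "commands" is a list of rows, each a list of 5 numbers: the shift along the tool's x, y, z in m, then the turn about the tool's z in degrees, then the gripper command: -1 is fully open, 1 is shut, values between are in proportion. A call has 1 to 5 rows; each row shifts and turns the pose as measured when the row begins, along the tool's axes as they then stand; what a row does not reach is not made up. A row lasts 1/12 s, in which the tool goes at most 41.7 mm and 7.16 degrees, less where a joint would pass 70% of its speed; a pose out of reach is approached as far as the arm can. A call is refused whole if a number of a shift passes 0.0417 or a number of a turn 7.16, either way. A call with a gripper value outside its range is refused whole. The fingers move at their own pace and stop on an object; "squeeze" is the grip in N (left out, the last holds). Time passes only in rows, so rows that do not move let the fingers close. It gives the time, the measured TCP pose, the force and the opening at its end, in the units of the state.
- manip.get_obs(): the state, without advancing time (a new reading comes with each control period).
- camera(name): name is "scene" or "top" or "wrist"; returns (picture, depth): 480x640x3 uint8, red, green, blue; 480x640 float32, m along the optical axis (not along the pixel's ray), 0 where there is no reading.
- camera_info(name): a dict with "camera_matrix" (3x3 intrinsics, pixels), "xyz" and "rotation" of the camera in the world; the wrist camera has in their place "T_tool_cam" (4x4, takes a point from camera to tool coordinates, whose origin is the TCP and whose axes are the flange's). Camera axes: x right, y down, z forward; pixel columns grow to the right and rows downward; lengths in m; the calibration is good to about 2 mm. A picture is of the moment at which its call begins: read the wrist's pose just before it. camera_info takes no time and is no camera call.
- workorder.hand_in(): hands the job in, once; it reports no verdict.
Trained networks look in the newest picture that a camera, given by its name, has taken for a name from the list of things; names that differ only in an ending like _2 or _b are one class to them, and where a whole thing is asked for, a point or a joint stands for the part that bears it (a point fixed in the world has none). Each returns a list of dicts, best first, with "conf" (0 to 1); they miss things now and then, are a little off and sometimes report something else, mostly with a low value. They report only what shows in the picture. A call takes as long as a camera call. They do not tell look-alikes from the thing itself.
- nets.look_for(camera, thing): "rect" ([left, top, width, height] in pixels, round what is visible of it).
- nets.place_of(camera, thing): "xy" ([column, row] in pixels: a listed point, or the origin of a listed thing).
The state is a dict: "clock": time; "joint_pos": joint angles; "joint_velocities": joint speeds; "tau": joint torques, N m; "position": TCP position; "ee_rot": TCP orientation; "ft_force": force on the tool from outside, world axes, zero at the start; "torque": the same for the moment, N m; "grip_width": opening from 0.0 (shut) to 1.0 (fully open).
Only numpy, scipy, OpenCV 4.12 (cv2) and the standard library are available. Lean on these libraries where they do the work, as an engineer would, in place of code of your own. Each camera call takes 0.05 s, during which the arm holds its last target. There are 200 camera calls.

TASK

One of the two wooden bins on the worktop holds the lemon and the other a garlic bulb; look through the wire windows of the lids to see which. Take the lid of the bin with the lemon by its knob, raise it to 45 degrees and hold it there, still, so that I can reach in; the lid falls shut by itself, so finish while still holding the knob in the gripper. Leave the other bin's lid shut and what stands about where it is.

Things in the scene. Friction and masses are not known exactly. Their poses are not given: they have to be found in the camera images.
- bin_left: the left (+y is left) of two like bins: fixed light wooden box, 170 deep (its x) x 140 wide (y) x 110 mm high, walls 8, inner floor 14 above the worktop; hinged lid 12 thick, top at 123, its 118 x 104 window crossed by 3 thin wires shows what is inside. Origin: centre of its underside. Its x points from the knob side (nearest the robot) to the hinge side
- knob_left: T knob of the left lid: steel bar 18 mm thick, 30 mm long, flat ends, parallel to the hinge (its y), on a 10 mm stem. Origin: the bar's centre, 36 mm above the lid's top (159 above the worktop when shut), 70 in front of the bin's centre, 15 behind its front. The bar turns freely about its own length, so the gripper, closing along the bin's y on its ends, can stay vertical while the lid swings
- hinge_left (a point): point on the hinge line of the left bin's lid, at the middle of the top of its back wall: 85 mm behind the bin's centre, 110 mm above the worktop. The hinge line runs along the bin's y; shut, the bar centre lies 155 mm in front of it and 49 mm above it
- lid_left (a joint): opening angle of the left bin's lid in rad: 0 shut (flat, level), growing as the knob side rises, stop at 1.2; 45 degrees is 0.785. The lid weighs about 0.3 kg, moves freely and falls shut from any angle when let go
- bin_right: the right (+y is left) of two like bins: fixed light wooden box, 170 deep (its x) x 140 wide (y) x 110 mm high, walls 8, inner floor 14 above the worktop; hinged lid 12 thick, top at 123, its 118 x 104 window crossed by 3 thin wires shows what is inside. Origin: centre of its underside. Its x points from the knob side (nearest the robot) to the hinge side
- knob_right: T knob of the right lid: steel bar 18 mm thick, 30 mm long, flat ends, parallel to the hinge (its y), on a 10 mm stem. Origin: the bar's centre, 36 mm above the lid's top (159 above the worktop when shut), 70 in front of the bin's centre, 15 behind its front. The bar turns freely about its own length, so the gripper, closing along the bin's y on its ends, can stay vertical while the lid swings
- hinge_right (a point): point on the hinge line of the right bin's lid, at the middle of the top of its back wall: 85 mm behind the bin's centre, 110 mm above the worktop. The hinge line runs along the bin's y; shut, the bar centre lies 155 mm in front of it and 49 mm above it
- lid_right (a joint): opening angle of the right bin's lid in rad: 0 shut (flat, level), growing as the knob side rises, stop at 1.2; 45 degrees is 0.785. The lid weighs about 0.3 kg, moves freely and falls shut from any angle when let go
- lemon: yellow lemon, 78 x 55 x 56 mm, oval and smooth, lying loose in one or the other bin. Origin: centre of its underside as built
- garlic: whole garlic bulb, 60 x 57 x 58 mm, off-white with a pointed top, lying loose in the bin where the lemon is not. Origin: centre of its underside as built
- mug: bystander, to be left alone: white mug with dots, 78 x 114 mm, 93 mm high. Origin: centre of its underside
- spice_jar: bystander, to be left alone: small glass spice jar with a black cap, 41 mm across, 105 mm high. Origin: centre of its underside
- tin: bystander, to be left alone: low round fish tin, 86 mm across, 40 mm high. Origin: centre of its underside
- mill: bystander, to be left alone: dark wooden pepper mill, 58 mm across, 170 mm high. Origin: centre of its underside
- opener: bystander, to be left alone: flat white-handled bottle opener, 174 x 41 x 20 mm, lying along its own x. Origin: centre of its underside
Mind the look-alikes: they are no part of the job. Leave any green or red look-alike of the garlic alone.

How it is judged:
At the end, for the whole second after the job is handed in: The lid of the bin with the lemon stands at 45 degrees, within 8 degrees (0.645 to 0.925 rad), and still (under 0.1 rad/s), its knob held by the fingers (over 0.5 N); the other lid is shut (under 0.05 rad); the lemon and the garlic still lie in their bins (((horizontal distance between lemon and bin_left below 0.085 m and horizontal distance between garlic and bin_right below 0.085 m and height (world z) of each of lemon, garlic below 0.08 m and value of joint lid_left between 0.645 and 0.925 rad and value of joint lid_right below 0.05 rad and velocity of joint lid_left between -0.1 and 0.1 rad/s and contact force between the fingers and knob_left above 0.5 N) or (horizontal distance between lemon and bin_right below 0.085 m and horizontal distance between garlic and bin_left below 0.085 m and height (world z) of each of lemon, garlic below 0.08 m and value of joint lid_right between 0.645 and 0.925 rad and value of joint lid_left below 0.05 rad and velocity of joint lid_right between -0.1 and 0.1 rad/s and contact force between the fingers and knob_right above 0.5 N))); the arm keeps its last pose, push and grip.
It fails at once if the lid of the bin without the lemon is lifted (more than 0.15 rad) ((horizontal distance between lemon and bin_left below 0.085 m and value of joint lid_right above 0.15 rad) or (horizontal distance between lemon and bin_right below 0.085 m and value of joint lid_left above 0.15 rad)).
It fails at once if a bystander is moved by more than 3 cm (distance of any of mug, spice_jar, tin, mill, opener from where it was at the start of the episode above 0.03 m).
It also fails if it takes over 32 s, if anything falls off the work surface, if the arm or the gripper's body presses on something with over 40 N, if the wrist force passes 120 N, or if a joint passes its speed limit or range.

## Working session

There is one attempt and no reset: what is moved stays moved. The work goes in short steps, Python scripts to look and compute and a tool call to move; the robot and the scene stay as the last step left them, time stands still between calls to the robot, and variables do not carry over. Pictures are saved under pics/ and viewed, about 8 in all and at most 12, crops included, and the job is handed in when it is done.

Besides the shell and the picture viewer there is one more tool, called after "Call:" as a command line: name --pt "numbers of a row" for each row, then --argument value for the rest. apply_moves: Moves the arm, as the interface text tells. Its arguments: {"type":"object","properties":{"commands":{"type":"array","items":{"type":"array","items":{"type":"number"}}},"squeeze":{"type":"number"}},"required":["commands"]}

```bash
mkdir -p pics
cat > h.py <<'E'
import numpy as np, cv2
from workcell import manip, camera, camera_info, workorder, nets
from scipy.spatial.transform import Rotation as R
def pose(name):
    c=camera_info(name);K=np.array(c["camera_matrix"])
    if name=="wrist":
        o=manip.get_obs();T=np.eye(4);T[:3,:3]=R.from_quat(o["ee_rot"]).as_matrix();T[:3,3]=o["position"]
        T=T@np.array(c["T_tool_cam"]);return K,T[:3,:3],T[:3,3]
    r=np.array(c["rotation"]);r=r if r.shape==(3,3) else R.from_quat(r).as_matrix()
    return K,r,np.array(c["xyz"])
def ray(P,uv):
    K,r,t=P;return t,r@np.linalg.inv(K)@np.array([uv[0],uv[1],1.])
def at(P,uv,d): t,v=ray(P,uv);return t+v*d
def onz(P,uv,z): t,v=ray(P,uv);return t+v*(z-t[2])/v[2]
def tri(a,b):
    A=[];B=[]
    for t,v in (a,b):
        v=v/np.linalg.norm(v);M=np.eye(3)-np.outer(v,v);A.append(M);B.append(M@t)
    return np.linalg.lstsq(np.vstack(A),np.hstack(B),rcond=None)[0]
E
python3 - <<'E'
from h import *
np.set_printoptions(precision=4,suppress=True)
o=manip.get_obs();print(o)
for n in("top","scene"):
    P=pose(n);im,d=camera(n);cv2.imwrite(f"pics/{n}0.png",im[:,:,::-1]);print(n,P[2],P[1].tolist())
    for th in("knob_left","knob_right","hinge_left","hinge_right","bin_left","bin_right","lemon","garlic"):
        for x in nets.place_of(n,th)[:3]:
            uv=x["xy"];z=.159 if "knob" in th else .11 if "hinge" in th else 0
            print(th,np.round(x["conf"],2),np.round(uv,1),onz(P,uv,z))
E
```

```text
{'clock': 0.0, 'joint_pos': array([ 1.2314,  0.3329, -0.0647,  1.4609,  0.0216,  1.3499, -0.0885]), 'joint_velocities': array([-0.0003, -0.0003, -0.0006,  0.0002,  0.    , -0.    , -0.0014]), 'tau': array([  0.0003, -62.5452,   0.0495, -39.1603,   0.0163,   0.01  ,
        -0.    ]), 'position': array([ 0.1946, -0.5935,  0.2305]), 'ee_rot': array([ 0.9875,  0.1578, -0.0001, -0.0007]), 'ft_force': array([ 0.0927,  0.6456, -0.1119]), 'torque': array([ 0.0242, -0.0219,  0.0144]), 'grip_width': 0.9996315500199731}
top [ 0.3761 -0.0588  1.3431] [[0.012102579042382815, -0.990983547659919, 0.1334358866567914], [-0.9999191445180448, -0.011473391217641078, 0.005483221705231467], [-0.0039028203679699475, -0.1334914587579601, -0.9910422788316587]]
knob_left 0.45 [399.1 241.6] [ 0.5365 -0.2298  0.159 ]
knob_left 0.42 [246.9 270.8] [0.4664 0.1121 0.159 ]
knob_right 0.6 [416.1 263. ] [ 0.4885 -0.2676  0.159 ]
hinge_left 0.59 [257.1 209.1] [0.6171 0.0995 0.11  ]
hinge_right 0.96 [398.8 199.1] [ 0.6452 -0.237   0.11  ]
bin_left 0.81 [260.3 247.6] [0.5385 0.1026 0.    ]
bin_right 0.81 [400.1 239.5] [
[... 293 characters left out ...]
6169196977, 0.6906421711910866], [-0.8427434104963654, 0.32586006172998094, -0.4284842636950481], [-0.017977712838067594, -0.8125651818180113, -0.5825930201591623]]
knob_left 0.58 [288.4 263.4] [0.4454 0.1174 0.159 ]
knob_right 0.44 [394.1 211.4] [ 0.4894 -0.2693  0.159 ]
hinge_left 0.95 [260.8 245.4] [0.6197 0.1131 0.11  ]
hinge_left 0.32 [406.6 230.5] [ 0.444  -0.2844  0.11  ]
hinge_right 0.89 [351.8 206.5] [ 0.6498 -0.2329  0.11  ]
bin_left 0.58 [277.9 288.4] [ 0.5425  0.1077 -0.    ]
bin_right 0.94 [371.8 244.2] [ 0.5648 -0.256   0.    ]
garlic 0.78 [340.8 299.7] [ 0.4018 -0.0166  0.    ]
garlic 0.71 [266.  337.3] [0.3924 0.2234 0.    ]
garlic 0.51 [306.5 261.4] [ 0.6057 -0.0284  0.    ]
```

View pics/top0.png

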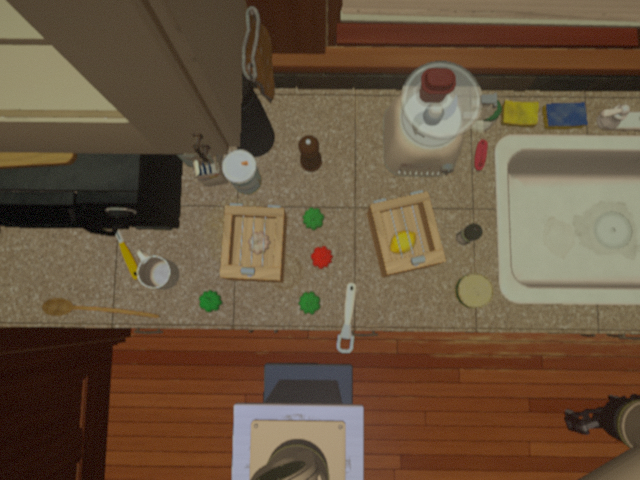

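View pics/scene0.png

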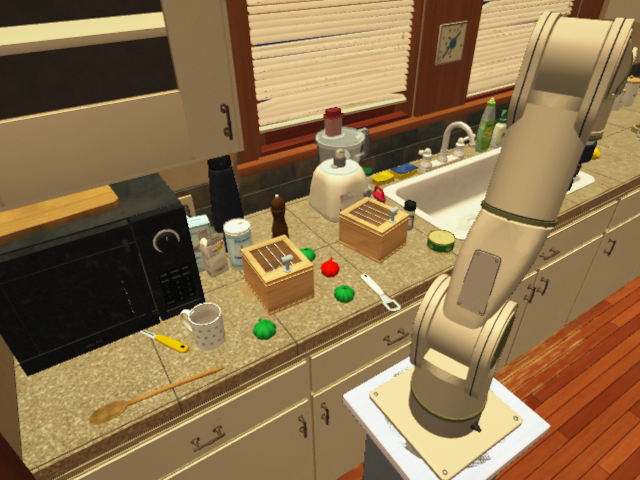

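The lemon (yellow, top view at 403,241) shows through the right bin's window. The left bin holds the off-white garlic (259,241), and the green and red bulbs are look-alikes outside the bins. The right knob is at (417,262) in the top view, and the bin is yawed about 12°. I'll approach it from above for wrist views.

Call:
apply_moves --pt "0.029 -0.025 -0.008 6 -1" --pt "0.029 -0.025 -0.008 0 -1" --pt "0.029 -0.025 -0.008 0 -1" --pt "0.029 -0.025 -0.008 0 -1" --pt "0.029 -0.025 -0.008 0 -1" --squeeze 50

```text
clock: 1.32
position: [0.3024, -0.4397, 0.2686]
ee_rot: [0.995, 0.096, -0.003, -0.001]
ft_force: [1.3, -0.6, 0.5]
grip_width: 0.998
```

Call:
apply_moves --pt "0.029 -0.025 0 0 -1" --pt "0.029 -0.025 0 0 -1" --pt "0.029 -0.025 0 0 -1" --pt "0.029 -0.025 0 0 -1" --pt "0 0 0 0 -1"

```text
clock: 1.73
position: [0.4061, -0.3064, 0.2722]
ee_rot: [0.995, 0.101, -0.0, 0.001]
ft_force: [0.3, 0.8, 0.3]
grip_width: 1.003
```

```bash
cat > look.py <<'E'
from h import *
import sys
np.set_printoptions(precision=4,suppress=True)
tag=sys.argv[1]
o=manip.get_obs();print(o["position"],2*np.degrees(np.arctan2(o["ee_rot"][1],o["ee_rot"][0])))
P=pose("wrist");im,d=camera("wrist");cv2.imwrite(f"pics/{tag}.png",im[:,:,::-1]);np.savez(f"{tag}.npz",K=P[0],r=P[1],t=P[2],d=d)
for th,z in(("knob_right",.159),("hinge_right",.11),("lemon",.04)):
    for x in nets.place_of("wrist",th)[:2]:
        uv=x["xy"];print(th,round(x["conf"],2),np.round(uv,1),onz(P,uv,z),"depth",at(P,uv,d[int(np.clip(uv[1],0,479)),int(np.clip(uv[0],0,639))]))
E
python3 look.py w1
```

```text
[ 0.4061 -0.3064  0.2722] 11.559709134135991
knob_right 0.7 [293.3 105.4] [ 0.4948 -0.2695  0.159 ] depth [ 0.4938 -0.2704  0.169 ]
lemon 0.77 [297.5  60.1] [ 0.5483 -0.2554  0.04  ] depth [ 0.5425 -0.2582  0.0684]
```

View pics/w1.png

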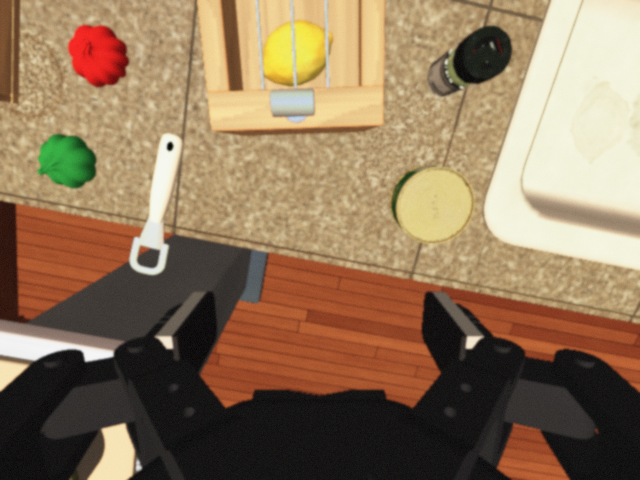

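The wrist view shows the right bin with the lemon at (297,52) and the knob bar at (292,102). The lid front edge runs (213,131) to (383,123), so there's about 2.7° of yaw left to correct. I'll take a second view closer in and measure the bar from depth.

Call:
apply_moves --pt "0.015 -0.018 0 2 -1" --pt "0.015 -0.01 0 0 -1" --pt "0 0 0 0 -1"

```text
clock: 2.18
position: [0.4222, -0.2862, 0.271]
ee_rot: [0.997, 0.071, -0.002, 0.002]
ft_force: [0.7, 1.2, 0.1]
grip_width: 1.002
```

```bash
python3 look.py w2
python3 - <<'E'
from h import *
np.set_printoptions(precision=4,suppress=True)
for tag in("w1","w2"):
    q=np.load(tag+".npz");d=q["d"];v,u=np.mgrid[:480,:640]
    p=(np.stack([u,v,np.ones_like(u)],-1)@np.linalg.inv(q["K"]).T@q["r"].T)*d[...,None]+q["t"]
    near=(np.hypot(p[...,0]-.492,p[...,1]+.269)<.04)&(d>0)&(v<250)
    m=near&(p[...,2]>.152)&(p[...,2]<.18)
    X=p[m];(c,s,a)=cv2.minAreaRect(np.argwhere(m)[:,::-1].astype(np.float32))
    print(tag,m.sum(),"px",np.argwhere(m).mean(0)[::-1],"mean",X.mean(0),"ztop",np.percentile(X[:,2],95),"min/max",X.min(0),X.max(0),"rect",c,s,a)
    l=(d>0)&(v<250)&(abs(p[...,2]-.123)<.006)&(np.hypot(p[...,0]-.56,p[...,1]+.25)<.17)
    L=p[l];(c,s,a)=cv2.minAreaRect((L[:,:2]*1000).astype(np.float32));print("lid",len(L),np.median(L[:,2]),c,s,a)
    # front edge: per column lowest row
    e=[]
    for col in np.unique(np.argwhere(l)[:,1])[12:-12]: e.append(p[np.where(l[:,col])[0].max(),col,:2])
    e=np.array(e);f=cv2.fitLine(e.astype(np.float32),cv2.DIST_HUBER,0,.001,.001).ravel();print("front edge dir deg",np.degrees(np.arctan2(f[1],f[0])),f[2:])
    P=(q["K"],q["r"],q["t"])
    globals()[tag]=ray(P,np.argwhere(m).mean(0)[::-1])
print("tri",tri(w1,w2))
P=pose("top");Q=pose("scene")
print("hinge tri",tri(ray(P,(398.8,199.1)),ray(Q,(351.8,206.5))),"knob tri",tri(ray(P,(416.5,262.5)),ray(Q,(394.1,211.4))))
E
```

```text
[ 0.4222 -0.2862  0.271 ] 8.187712268086694
knob_right 0.67 [308.1 132.8] [ 0.4957 -0.2676  0.159 ] depth [ 0.4954 -0.2679  0.1692]
lemon 0.95 [305.6  77.6] [ 0.5514 -0.2543  0.04  ] depth [ 0.538  -0.2588  0.1187]
w1 1215 px [291.577  101.8346] mean [ 0.4959 -0.2687  0.1673] ztop 0.1699528198250058 min/max [ 0.485  -0.2845  0.158 ] [ 0.5081 -0.2529  0.1708] rect (291.3486328125, 101.91301727294922) (27.684722900390625, 44.525028228759766) 87.87889862060547
lid 10971 0.12424479195219224 (527.418701171875, -260.8446350097656) (93.53518676757812, 140.2854766845703) 13.463642120361328
front edge dir deg -76.52183 [ 0.4792 -0.2592]
w2 1151 px [309.3076 131.4214] mean [ 0.4965 -0.2686  0.1673] ztop 0.16987270647140396 min/max [ 0.485  -0.2846  0.1595] [ 0.5082 -0.2525  0.1707] rect (309.2359619140625, 131.4775390625) (26.688758850097656, 43.61219024658203) 84.5596694946289
lid 12241 0.12420966706845127 (538.437255859375, -258.4337158203125) (115.90685272216797, 140.46343994140625) 13.480603218078613
front edge dir deg -76.64283 [ 0.4816 -0.268 ]
tri [ 0.4966 -0.2683  0.1626]
hinge tri [ 0.6469 -0.2345  0.1107] knob tri [ 0.4893 -0.2688  0.1592]
```

Bar centre is (0.496, −0.2685, 0.160) and bin yaw is 13.45°. The depth views, the triangulation and the hinge (0.647, −0.233) agree. I'll correct the yaw and move above the bar.

Call:
apply_moves --pt "0 0 0 -5.3 -1" --pt "0.026 0 0.01 0 -1" --pt "0.026 0 0.01 0 -1" --pt "0.024 0 0.01 0 -1" --pt "0 0 0 0 -1"

```text
clock: 2.8
position: [0.492, -0.2787, 0.2404]
ee_rot: [0.994, 0.112, -0.003, 0.004]
ft_force: [-0.2, 0.6, 0.2]
grip_width: 1.001
```

```bash
cat > err.py <<'E'
from h import *
o=manip.get_obs();M=R.from_quat(o["ee_rot"]).as_matrix()
print(o["clock"],"tool-frame delta to grasp TCP",np.round(M.T@(np.array([.496,-.2685,.138])-o["position"]),4),"yaw",np.degrees(np.arctan2(M[1,0],M[0,0])))
E
python3 err.py
```

```text
2.8 tool-frame delta to grasp TCP [ 0.0068 -0.0098  0.1023] yaw 12.911755594363019
```

Call:
apply_moves --pt "0.006 -0.0095 0.005 -0.5 -1" --pt "0 0 0.025 0 -1" --pt "0 0 0.025 0 -1" --pt "0 0 0 0 -1"

```text
clock: 3.13
position: [0.4946, -0.2701, 0.1834]
ee_rot: [0.993, 0.116, -0.002, 0.004]
ft_force: [-0.4, 1.0, -0.5]
grip_width: 0.997
```

```bash
python3 err.py
```

```text
3.1333 tool-frame delta to grasp TCP [ 0.002  -0.0016  0.0454] yaw 13.289696459235916
```

Call:
apply_moves --pt "0.002 -0.0015 0.02 0 -1" --pt "0 0 0.02 0 -1" --pt "0 0 0.004 0 -1" --pt "0 0 0 0 -1"

```text
clock: 3.47
position: [0.4945, -0.2704, 0.1417]
ee_rot: [0.993, 0.114, -0.002, 0.006]
ft_force: [-0.0, 0.1, 0.7]
grip_width: 1.002
```

```bash
python3 err.py; python3 look.py w3
```

```text
3.4667 tool-frame delta to grasp TCP [ 0.0019 -0.0015  0.0037] yaw 13.130132103380284
[ 0.4945 -0.2704  0.1417] 13.131736642042432
knob_right 0.74 [319.8 316.8] [ 0.494  -0.2701  0.159 ] depth [ 0.4989 -0.2688  0.1687]
lemon 0.89 [312.5 152.1] [ 0.5543 -0.2524  0.04  ] depth [ 0.5548 -0.2525  0.0702]
```

View pics/w3.png

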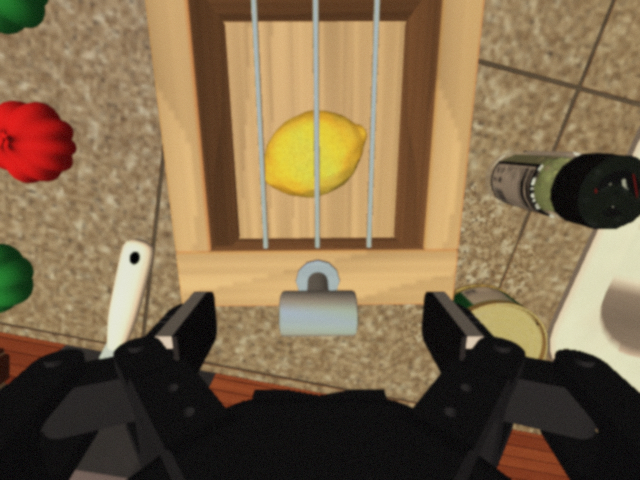

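The bar (318,313) sits centred and square between the fingers. I'll lower 4 mm and close.

Call:
apply_moves --pt "0.003 -0.002 0.006 0 -1" --pt "0 0 0 0 1" --pt "0 0 0 0 1" --pt "0 0 0 0 1" --pt "0 0 0 0 1" --squeeze 60

```text
clock: 4.08
position: [0.4998, -0.2683, 0.1394]
ee_rot: [0.993, 0.114, 0.001, 0.008]
ft_force: [0.4, 0.0, 0.4]
grip_width: 0.449
```

Call:
apply_moves --pt "0 0 0 0 1" --pt "0 0 0 0 1" --pt "0 0 0 0 1"

```text
clock: 4.33
position: [0.5, -0.2688, 0.1398]
ee_rot: [0.993, 0.114, 0.001, 0.008]
ft_force: [0.3, -0.3, 0.3]
grip_width: 0.341
```

```bash
python3 err.py
```

```text
4.3333 tool-frame delta to grasp TCP [-0.0038 -0.0013  0.0018] yaw 13.1321348669183
```

The opening is 0.341 × 85 ≈ 29 mm, so the bar is gripped. I'll lift along the arc, checking as I go.

Call:
apply_moves --pt "0.005 0 -0.013 0 1" --pt "0.006 0 -0.013 0 1" --pt "0.007 0 -0.012 0 1"

```text
clock: 4.58
position: [0.5157, -0.2651, 0.1756]
ee_rot: [0.994, 0.113, -0.001, 0.007]
ft_force: [3.6, -0.7, -4.3]
grip_width: 0.334
```

```bash
cat > arc.py <<'E'
from h import *
o=manip.get_obs();M=R.from_quat(o["ee_rot"]).as_matrix();y=np.radians(13.45);x=np.array([np.cos(y),np.sin(y),0])
p0=np.array([.5,-.2688,.1398]);dp=o["position"]-p0;a=-.155+dp@x;b=.049+dp[2]
yh=np.array([-x[1],x[0],0])
print("r",np.hypot(a,b),"lid deg",np.degrees(np.arctan2(b,-a)-np.arctan2(.049,.155)),"lateral",dp@yh,"yaw",np.degrees(np.arctan2(M[1,0],M[0,0])),"F",o["ft_force"],o["torque"],o["grip_width"])
f=np.radians(62.5);tgt=p0+x*(.155-.1626*np.cos(f))+np.array([0,0,.1626*np.sin(f)-.049])
print("tool delta to 45deg",np.round(M.T@(tgt-o["position"]),4))
E
python3 arc.py
```

```text
r 0.16266980153078034 lid deg 13.866169830608003 lateral -2.5269592018263136e-05 yaw 13.024220074074515 F [ 3.63643918 -0.74580566 -4.34786994] [-0.2720318  -0.60858016  0.12218453] 0.33403714289595593
tool delta to 45deg [ 0.0636  0.0004 -0.0596]
```

Call:
apply_moves --pt "0.008 0 -0.012 0 1" --pt "0.009 0 -0.011 0 1" --pt "0.01 0 -0.01 0 1" --pt "0.011 0 -0.009 0 1"

```text
clock: 4.92
position: [0.5525, -0.2562, 0.2183]
ee_rot: [0.994, 0.113, -0.002, 0.007]
ft_force: [-0.2, -0.2, -2.8]
grip_width: 0.342
```

```bash
python3 arc.py
```

```text
r 0.16267199598601273 lid deg 34.06427505663389 lateral 8.426862583874772e-06 yaw 12.949952426149078 F [-0.24126989 -0.18037373 -2.75079855] [-0.06893169  0.07620136  0.07028245] 0.34236113574570937
tool delta to 45deg [ 0.0259  0.     -0.0169]
```

Call:
apply_moves --pt "0.011 0 -0.008 0 1" --pt "0.01 0 -0.007 0 1" --pt "0.004 0 -0.002 0 1" --pt "0 0 0 0 1" --pt "0 0 0 0 1"

```text
clock: 5.33
position: [0.5788, -0.2499, 0.2357]
ee_rot: [0.994, 0.113, -0.003, 0.007]
ft_force: [-1.8, 0.5, 0.9]
grip_width: 0.341
```

```bash
python3 arc.py
```

```text
r 0.16265828581912328 lid deg 45.41030520440506 lateral 3.739665867282566e-05 yaw 13.023052638015395 F [-1.84132606  0.54639489  0.92500566] [0.00796843 0.4254074  0.09071047] 0.3407600550314117
tool delta to 45deg [-0.0011  0.      0.0006]
```

Now a settle pause, then a check by camera.

Call:
apply_moves --pt "0 0 0 0 1" --pt "0 0 0 0 1" --pt "0 0 0 0 1" --pt "0 0 0 0 1"

```text
clock: 5.67
position: [0.5767, -0.2504, 0.2345]
ee_rot: [0.994, 0.113, -0.004, 0.007]
ft_force: [-1.6, 0.3, 1.0]
grip_width: 0.339
```

```bash
python3 arc.py
python3 - <<'E'
from h import *
a,_=camera("scene");b,_=camera("top")
a=a[130:330,180:480];b=b[130:330,180:480]
cv2.imwrite("pics/end.png",np.vstack([cv2.resize(a,(450,300)),cv2.resize(b,(450,300))])[:,:,::-1])
o=manip.get_obs();print(o["clock"],o["position"],np.abs(o["joint_velocities"]).max())
E
```

```text
r 0.16265179355429793 lid deg 44.53490716241858 lateral 3.106794113388332e-05 yaw 12.958090555368587 F [-1.61193734  0.29164634  1.01022497] [-0.03974262  0.28928811  0.04880084] 0.33926715617411063
tool delta to 45deg [ 0.0011  0.     -0.0005]
5.7667 [ 0.5767416  -0.25040136  0.2345672 ] 0.004872866580926377
```

View pics/end.png

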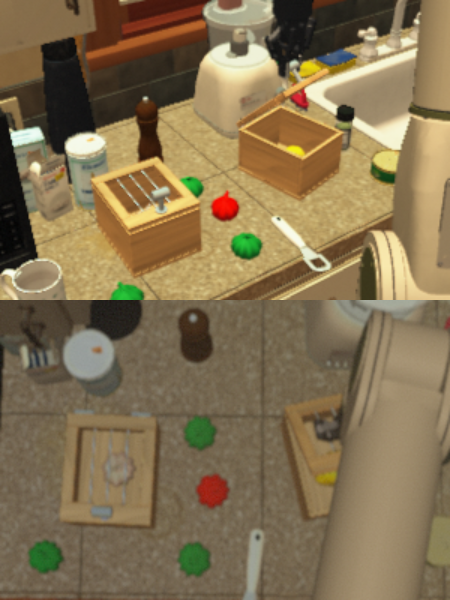

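The right lid stands open with the lemon inside. The left lid is shut over the garlic, the bystanders look untouched, and the arm is still. I'm handing in.

```bash
python3 -c "
from workcell import workorder;print(workorder.hand_in())"
```

```text
the job is handed in; nothing more can be done
None
```

The lemon was in the right bin. I gripped that lid's knob by its bar ends, raised the lid along its arc to about 45° and handed the job in at about 5.8 s, with the gripper still holding the knob.

- **Lid angle:** it works out at 44.5° from the arm's position. I had no direct reading of the lid joint.
- **Drift:** the angle fell from 45.4° to 44.5° over about 0.3 s as the arm settled. At the last check the arm was still, with joint speeds under 0.005 rad/s.
- **Grip:** the opening was about 29 mm, against the 30 mm bar, with 60 N set. I did not measure the finger force on the knob.
- **Last pictures:** the lemon was in the open right bin, the left lid was shut over the garlic, and the mill and opener looked unmoved. The tin, the jar and the mug were only partly in view. I checked these by eye and did not measure them.
- **Disagreements:** the first knob position from the fixed cameras was about 7 mm off the wrist camera's, so I used the wrist camera's. I also turned the wrist the wrong way once and corrected it before the grasp.

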